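# Release the cam and slide the sherd stage up to the scanner

### The arm

A 6-joint arm with a two-finger parallel gripper is mounted at the origin on the work surface. World frame = base frame: x ahead of the robot, y to its left, z up, the work surface at z = 0. Lengths are in m, angles in rad, forces in N, time in s.
With the tool pointing down it reaches from about 0.375 to 0.925 m from the base axis. Payload 5.7 kg.
Tool frame: the origin (TCP) lies on the mounting face of the last link; the fingertips stand 182 mm ahead of it and the grasp point (between the pads) lies 163 mm ahead of it; z points along the fingers, x is the direction in which the jaws open and shut, and the axes are right-handed (so a half turn about z gives the same grasp; the last joint's range is limited). The gripper opens to 88 mm and grips with 3 to 60 N. Pads are 20 mm wide; open, the fingers measure 115 mm over their backs; the gripper's body (75 mm by 178 mm) begins 61 mm behind the grasp point.
Start: joints at [1.026, 0.359, 1.51, -0, 1.272, -0.115], TCP at [0.25, 0.545, 0.405] pointing down, gripper open.
Joint ranges: [-2.97, 2.97], [-1.01, 2.36], [0.21, 2.38], [-0.96, 4.11], [0.2, 2.71], [-2.98, 2.98]. Speed limits (rad/s): [2.39, 2.39, 3.14, 3.14, 3.14, 3.14].

### API

Orientations are given as [roll, pitch, yaw] about the fixed x, y, z axes, in that order (R = Rz(yaw) Ry(pitch) Rx(roll)).
In Python, from plant import manip gives the robot as it stands. The module is installed in compiled form; this text tells all that it offers.
- The arm moves only by the shell command python3 -m handwheel 'ROWS' [FORCE]. ROWS is JSON, a list of rows, each a list of 7 numbers: the shift along the world's x, y, z in mm, then the turn, a rotation vector about the world's x, y, z in rad, then the opening in per cent of the stroke, from 0 (shut) to 100 (fully open). A call has 1 to 12 rows; each row shifts and turns the commanded pose from where the row before left it; what a row does not reach is not made up. A row lasts 1/10 s, in which the tool goes at most 50 mm and 8.59 degrees, less where a joint would pass 70% of its speed; a pose out of reach is approached as far as the arm can. A call with a gripper value outside its range is refused whole. The fingers move at their own pace and stop on an object; FORCE is the grip in N (left out, the last holds). Time passes only in rows, so rows that do not move let the fingers close. It gives the time, the measured TCP pose, the force and the opening at its end, in the units of the state.
- manip.sense(): the state, without advancing time (a new reading comes with each control period).
- manip.capture(name): name is "side" or "top" or "wrist"; returns the picture (480x640x3 uint8, red, green, blue); there is no depth.
- manip.get_calibration(name): a dict with "mtx" (3x3 intrinsics, pixels), "D" ([k1, k2, p1, p2, k3] as OpenCV has them; the pictures are not rectified), "world_to_cam" (4x4, takes a point from world to camera coordinates). Camera axes: x right, y up, looking along -z (the intrinsics and any distortion apply to the point x, -y, -z); pixel columns grow to the right and rows downward; lengths in m; the calibration is good to about 2 mm. A picture is of the moment at which its call begins: read the wrist's pose just before it. get_calibration takes no time and is no camera call; for the wrist camera it gives the pose at the moment of the call.
- manip.finish_job(): hands the job in, once; it reports no verdict.
Trained networks look in the newest picture that a camera, given by its name, has taken for a name from the list of things; names that differ only in an ending like _2 or _b are one class to them, and where a whole thing is asked for, a point or a joint stands for the part that bears it (a point fixed in the world has none). Each returns a list of dicts, best first, with "score" (0 to 1); they miss things now and then, are a little off and sometimes report something else, mostly with a low value. They report only what shows in the picture. A call takes as long as a camera call. They do not tell look-alikes from the thing itself.
- manip.search_frame(name, camera): "xyz" ([x, y, z] in m, in the coordinates of the camera as it stood for that picture, good to about 4 mm: the middle of the surface that is visible of it).
- manip.spot_point(name, camera): "xyz" ([x, y, z] in m, in the coordinates of the camera as it stood for that picture, good to about 4 mm: a listed point, or the origin of a listed thing).
The state is a dict: "clock": time; "qpos": joint angles; "joint_vel": joint speeds; "tau": joint torques, N m; "tool_pos": TCP position; "ee_rot": TCP orientation; "wrist_force": force on the tool from outside, world axes, zero at the start; "ft_torque": the same for the moment, N m; "opening": opening from 0.0 (shut) to 1.0 (fully open).
Only numpy, scipy, OpenCV 4.12 (cv2) and the standard library are available. Lean on these libraries where they do the work, as an engineer would, in place of code of your own. Each camera call takes 0.05 s, during which the arm holds its last target. There are 200 camera calls.

### The job

The stage that carries the potsherd cannot reach the scanner because the brass cam's high side stands in the way of its follower roller. With the stage still drawn back, push the cam's red lever round clockwise (seen from above) with a fingertip to the cam's low point, where the lever meets its stop over the white mark; then push the stage forward by its blue upright plate until it is fully home, and let go. Nothing is to be picked up: leave the sherd untouched in its tray, and leave the jar, vial, saucer and marker where they stand.

Things in the scene. Friction and masses are not known exactly. Their poses are not given: they have to be found in the camera images.
- fixture: Grey base plate fixed on the table, 12 mm thick, carrying cam, stage and a white scanner head (top 65 mm above the table). Origin on the table; x = 'forward', the way the stage slides to the scanner, y = left, z up. In this frame: plate x -160 to 140, y -135 to 135 mm; scanner x 57 to 133, y 30 to 110 mm; stage centre line y = 70 mm.
- cam (a joint): Angle (rad) of the brass eccentric cam (34 mm radius, 22 mm off its axis, 15 to 35 mm above the table) with its lever. 0 = low point, at a stop: lever points to the fixture's -y, over the white mark. Positive is counter-clockwise from above; at 1.57 the lever points forward. Starts at 1.3 to 1.9, blocking the stage's last 9 to 25 mm. Friction 0.4 N m (5 N at 75 mm out); stays where left.
- cam_axis (a point): Point on the cam's vertical axis, fixed on the fixture, at the lever's mid height (62 mm above the table).
- lever_mid (a point): Middle of the red lever, 75 mm from the cam's axis, 62 mm above the table. The lever is an upright blade 12 mm thick, 44 to 80 mm above the table, running radially from the axis to a black round post (9 mm radius, 42 to 82 mm high) centred 95 mm out. A dark hub of 13 mm radius stands on the axis.
- stage (a joint): Travel of the stage, m, along the fixture's +x (forward). 0 = fully drawn back, 0.07 = fully home against its stop, 6 mm short of the scanner. Starts between 0 and 0.012. Slides with about 2 N of friction and stays where it is left.
- push_face (a point): Centre of the rear face (towards the fixture's -x) of the blue upright push plate at the rear of the stage. The plate is 80 mm wide across y, 12 mm thick, from 30 to 90 mm above the table; this point is 60 mm above it. Behind it are only the flat base plate and two rails 20 mm high.
- tray_floor (a point): Centre of the cork floor of the stage's tray, 67 mm forward of push_face, 32 mm above the table; inside 99 x 80 mm, rim 45 mm above the table. Axes as the fixture's.
- roller (a point): Centre of the steel follower roller (10 mm radius, 15 to 35 mm above the table) on an arm reaching to the right from the stage, 50 mm forward and 140 mm right of push_face; it moves straight at the cam's axis.
- sherd_mid (a point): Centre of the loose terracotta sherd lying in the tray, about 50 x 42 x 9 mm, 30 g.
- jar: White jar with lid, 66 mm diameter, 95 mm tall, standing on the table left or right of the fixture; origin under its centre.
- vial: Amber vial, 24 mm diameter, 50 mm tall, standing on the table left or right of the fixture; origin under its centre.
- saucer: White saucer, 120 mm diameter, 18 mm high, to the right of the fixture; origin under its centre.
- marker: Black marker pen, 12 x 130 x 12 mm, lying beyond the fixture; origin under its centre, y along its length.
Mind the look-alikes: they are no part of the job. There is more than one size of the part that bears sherd_mid; the job needs the largest.

How it is judged:
On the way, in this order (a step that is already met when the one before it is completed fails the run):
1. the cam stands at its low point while the stage is still drawn back (within 30 mm of its rear end) (value of joint cam between -0.1 and 0.3 rad and value of joint stage below 0.03 m), for 0.2 s.
2. the stage is pushed fully home with the cam still at its low point (value of joint cam between -0.1 and 0.3 rad and value of joint stage above 0.067 m), for 0.2 s.
At the end, for the whole second after the job is handed in: The cam is within 0.3 rad of its low point, the stage within 3 mm of fully home and at rest, and the sherd lies at rest on the tray's floor (all of step 2 and x of sherd_mid in the frame of tray_floor between -0.05 and 0.05 m and y of sherd_mid in the frame of tray_floor between -0.04 and 0.04 m and z of sherd_mid in the frame of tray_floor between -0.005 and 0.015 m and velocity of joint stage between -0.01 and 0.01 m/s and linear speed of sherd below 0.02 m/s); the robot touches nothing.
It fails at once if the robot touches the sherd (contact force between the arm and sherd above 0.3 N).
It fails at once if the fingers touch the sherd (contact force between the fingers and sherd above 0.3 N).
It fails at once if the sherd leaves the tray or is lifted from it (not (x of sherd_mid in the frame of tray_floor between -0.05 and 0.05 m and y of sherd_mid in the frame of tray_floor between -0.04 and 0.04 m and z of sherd_mid in the frame of tray_floor between -0.005 and 0.015 m)).
It fails at once if the jar, vial, saucer or marker is moved more than 20 mm or lifted (distance of any of jar, vial, saucer, marker from where it was at the start of the episode above 0.02 m).
It also fails if it takes over 58 s, if anything falls off the work surface, if the arm or the gripper's body presses on something with over 40 N, if the wrist force passes 120 N, or if a joint passes its speed limit or range.

## Working session

There is one attempt and no reset: what is moved stays moved. The work goes in short steps, Python scripts to look and compute and a shell command to move; the robot and the scene stay as the last step left them, time stands still between calls to the robot, and variables do not carry over. Pictures are saved under pics/ and viewed, about 8 in all and at most 12, crops included, and the job is handed in when it is done.

```bash
mkdir -p pics
cat > h.py <<'E'
import numpy as np, cv2
from plant import manip
def w(cam,xyz):
    T=np.linalg.inv(np.array(manip.get_calibration(cam)["world_to_cam"])); return (T@np.r_[xyz,1])[:3]
def proj(cam,P):
    c=manip.get_calibration(cam);T=np.array(c["world_to_cam"]);p=(T@np.r_[P,1])[:3]*[1,-1,-1]
    return cv2.projectPoints(p[None],np.zeros(3),np.zeros(3),np.array(c["mtx"]),np.array(c["D"],float))[0].ravel()
E
python3 - <<'E'
from h import *
s=manip.sense();print(s["clock"],s["tool_pos"],s["ee_rot"],s["opening"])
ims=[]
for c in ["top","side"]:
    im=manip.capture(c);cv2.imwrite(f"pics/{c}0.png",im[...,::-1])
    for n in ["cam_axis","lever_mid","push_face","tray_floor","roller","sherd_mid","jar","vial","saucer","marker","fixture"]:
        for d in manip.spot_point(n,c)[:3]:
            P=w(c,d["xyz"]);print(c,n,round(d["score"],2),P.round(3),proj(c,P).round())
E
```

```text
0.0 [0.24983517 0.54511221 0.4038219 ] [-3.14138417e+00  1.82479901e-03  1.14098012e+00] 1.000592472535414
top cam_axis 0.72 [ 0.638 -0.111  0.064] [391. 213.]
top lever_mid 0.8 [ 0.711 -0.098  0.056] [382. 175.]
top push_face 0.66 [0.646 0.184 0.003] [232. 216.]
top push_face 0.65 [ 0.474 -0.001  0.061] [329. 307.]
top tray_floor 0.67 [0.537 0.01  0.031] [323. 271.]
top tray_floor 0.25 [ 0.545 -0.134  0.022] [401. 267.]
top roller 0.72 [ 0.545 -0.131  0.026] [400. 267.]
top sherd_mid 0.77 [0.531 0.017 0.035] [319. 275.]
top sherd_mid 0.66 [0.547 0.198 0.003] [224. 267.]
top sherd_mid 0.5 [ 0.382 -0.032  0.004] [345. 357.]
top jar 0.73 [ 0.64  -0.111  0.065] [391. 212.]
top jar 0.62 [0.649 0.185 0.003] [231. 214.]
top vial 0.55 [ 0.56  -0.282  0.   ] [478. 260.]
top saucer 0.91 [ 0.756 -0.312  0.001] [489. 159.]
top marker 0.96 [0.789 0.028 0.001] [314. 144.]
top fixture 0.92 [ 0.618 -0.038  0.002] [348. 230.]
side cam_axis 0.63 [ 0.636 -0.113  0.061] [357. 275.]
side cam_axis 0.49 [0.535 0.013 0.035] [291. 249.]
side lever_mid 0.85 [ 0.709 -0.097  0.063] [399. 265.]
side lever_mid 0.25 [ 0.783  0.031 -0.001] [416. 251.]
side push_face 0.79 [ 0.47  -0.004  0.062] [255. 244.]
side tray_floor 0.55 [0.534 0.009 0.032] [290. 251.]
side roller 0.79 [ 0.546 -0.135  0.022] [303. 307.]
side sherd_mid 0.77 [0.537 0.013 0.032] [292. 250.]
side sherd_mid 0.57 [ 0.545  0.196 -0.   ] [292. 216.]
side sherd_mid 0.57 [ 0.382 -0.032  0.007] [207. 281.]
side jar 0.96 [0.645 0.188 0.001] [336. 215.]
side vial 0.77 [ 0.568 -0.281  0.002] [328. 390.]
side saucer 0.72 [ 0.753 -0.31   0.003] [470. 396.]
side marker 0.85 [ 0.783  0.029 -0.001] [416. 252.]
side fixture 0.95 [ 0.621 -0.045 -0.003] [341. 281.]
side fixture 0.75 [ 0.473 -0.005  0.06 ] [256. 245.]
side fixture 0.46 [ 0.758 -0.309  0.002] [472. 395.]
```

```bash
python3 -c "
import cv2;a=cv2.imread('pics/top0.png')[110:390,190:520];cv2.imwrite('pics/t1.png',cv2.resize(a,None,fx=2.1,fy=2.1,interpolation=2))"
```

```text
(no output)
```

View pics/t1.png

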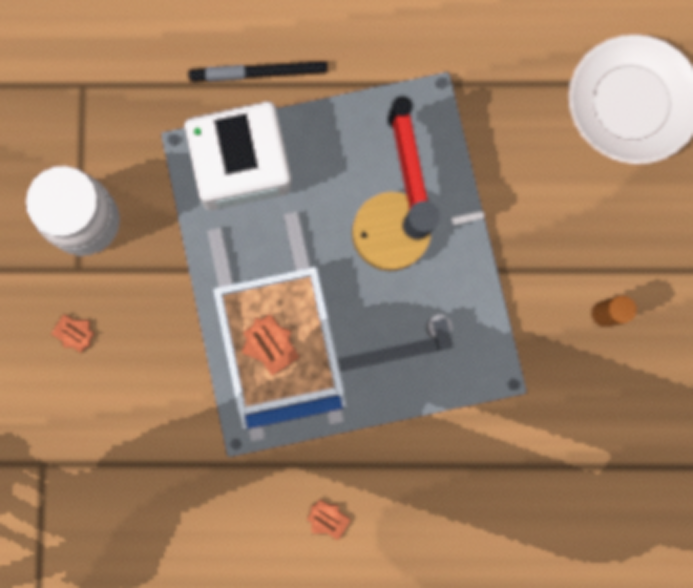

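View pics/side0.png

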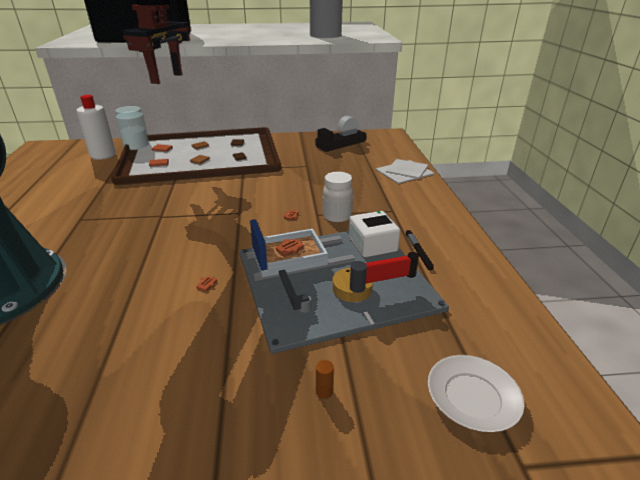

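Candidates for the sherd, by crop pixel: (269,345) in the tray is the largest, so it is the one. The table pieces at (75,332) and (329,518) are smaller decoys. The red lever (crop 410,155) points forward from its hub (421,218), and the white mark is at (468,218). The blue plate is at (293,411). The fixture yaw is about 0.19 rad. I'll close the fingers and go above the lever's left side.

```bash
python3 -m handwheel '[[25,-34,0,0,0,-0.08,0],[25,-34,0,0,0,-0.08,0],[25,-34,0,0,0,-0.08,0],[25,-34,0,0,0,-0.08,0],[25,-34,0,0,0,-0.08,0],[25,-34,0,0,0,-0.08,0],[25,-34,0,0,0,-0.08,0],[25,-34,0,0,0,-0.08,0],[25,-34,0,0,0,-0.08,0],[25,-34,0,0,0,-0.08,0],[25,-34,0,0,0,-0.08,0],[25,-34,0,0,0,-0.07,0]]' 30
python3 -m handwheel '[[25,-34,0,0,0,0,0],[25,-34,0,0,0,0,0],[25,-34,0,0,0,0,0],[25,-34,0,0,0,0,0],[25,-34,0,0,0,0,0],[20,-34,0,0,0,0,0],[0,0,0,0,0,0,0],[0,0,0,0,0,0,0]]'
python3 - <<'E'
from h import *
s=manip.sense();print(s["tool_pos"],s["ee_rot"],s["opening"])
im=manip.capture("wrist");cv2.imwrite("pics/w1.png",im[...,::-1])
for n in ["cam_axis","lever_mid","push_face","tray_floor","roller","sherd_mid"]:
    for d in manip.spot_point(n,"wrist")[:2]:
        P=w("wrist",d["xyz"]);print(n,round(d["score"],2),P.round(3),proj("wrist",P).round())
t=s["tool_pos"];print("tip",proj("wrist",np.array([t[0],t[1],t[2]-.182])))
E
```

```text
clock: 2.4
tool_pos: [0.5508, 0.1358, 0.4048]
ee_rot: [-3.141, -0.0, 0.188]
wrist_force: [0.2, -0.1, 0.3]
opening: 0.009
clock: 3.2
tool_pos: [0.6951, -0.0673, 0.4041]
ee_rot: [-3.141, 0.001, 0.189]
wrist_force: [-0.5, 1.0, 0.6]
opening: 0.004
[ 0.69507434 -0.06731368  0.40405734] [-3.14077155e+00  8.63499721e-04  1.89319190e-01] 0.004291397702615964
cam_axis 0.63 [ 0.637 -0.112  0.062] [256. 258.]
lever_mid 0.72 [ 0.712 -0.096  0.064] [331. 258.]
push_face 0.69 [ 0.468 -0.003  0.059] [ 97. 118.]
push_face 0.55 [ 0.71  -0.093  0.063] [329. 255.]
tray_floor 0.95 [0.535 0.01  0.033] [178. 118.]
tray_floor 0.53 [ 0.471 -0.001  0.06 ] [100. 116.]
roller 0.72 [ 0.545 -0.133  0.029] [178. 251.]
sherd_mid 0.67 [ 0.378 -0.035  0.006] [ 49. 137.]
sherd_mid 0.58 [0.53  0.017 0.041] [171. 108.]
tip [318.1873721  296.28675354]
```

View pics/w1.png

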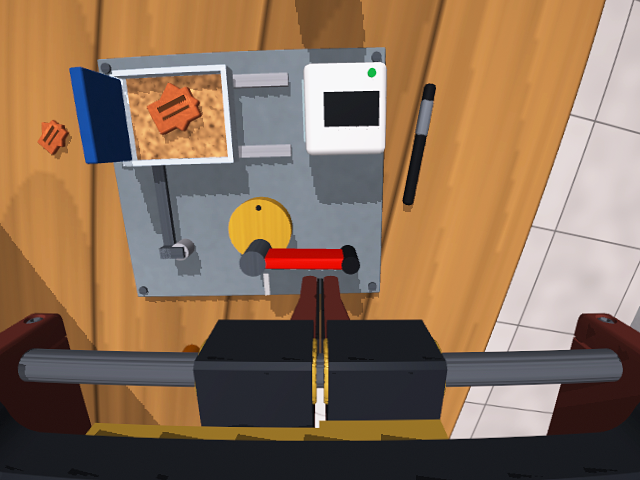

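The wrist view agrees: lever from hub (256,258) to post (348,258), fingertips just left of it at about (320,285), sherd untouched in the tray. Next I descend and compute the arc.

```bash
python3 -m handwheel '[[0,0,-40,0,0,0,0],[0,0,-40,0,0,0,0],[0,0,-40,0,0,0,0],[0,0,-30,0,0,0,0],[0,0,-20,0,0,0,0],[0,0,0,0,0,0,0]]'
python3 - <<'E'
from h import *
t=manip.sense()["tool_pos"][:2]*1000; A=np.array([637,-112.])
for th in np.r_[.195:-1.41:-.1]:
    u=np.array([np.cos(th),np.sin(th)]);n=np.array([-u[1],u[0]])
    P=A+66*u+16*n; print(round(th,3),(P-t).round(1)); t=P
E
```

```text
clock: 4.15
tool_pos: [0.6933, -0.0657, 0.2313]
ee_rot: [-3.139, 0.006, 0.192]
wrist_force: [-0.3, 0.5, -0.4]
opening: 0.002
0.195 [  5.4 -17.8]
0.095 [ 2.5 -6.3]
-0.005 [ 1.9 -6.5]
-0.105 [ 1.2 -6.7]
-0.205 [ 0.6 -6.8]
-0.305 [-0.1 -6.8]
-0.405 [-0.8 -6.7]
-0.505 [-1.5 -6.6]
-0.605 [-2.1 -6.4]
-0.705 [-2.8 -6.2]
-0.805 [-3.4 -5.9]
-0.905 [-3.9 -5.5]
-1.005 [-4.5 -5.1]
-1.105 [-5.  -4.6]
-1.205 [-5.4 -4.1]
-1.305 [-5.8 -3.6]
-1.405 [-6.1 -3. ]
```

```bash
python3 -m handwheel '[[2.5,-9,0,0,0,0,0],[2.5,-9,0,0,0,0,0],[2.5,-6.3,0,0,0,-0.1,0],[1.9,-6.5,0,0,0,-0.1,0],[1.2,-6.7,0,0,0,-0.1,0],[0.6,-6.8,0,0,0,-0.1,0],[0,-6.8,0,0,0,-0.1,0],[-0.8,-6.7,0,0,0,-0.1,0],[0,0,0,0,0,0,0]]'
python3 - <<'E'
from h import *
im=manip.capture("top")
for n in ["lever_mid","push_face"]:
    for d in manip.spot_point(n,"top")[:2]:
        P=w("top",d["xyz"]);print(n,round(d["score"],2),P.round(3),np.arctan2(P[1]+.112,P[0]-.637).round(2))
E
```

```text
clock: 5.05
tool_pos: [0.7058, -0.1249, 0.2364]
ee_rot: [-3.14, -0.001, -0.413]
wrist_force: [-0.9, 4.2, 0.5]
opening: 0.004
push_face 0.63 [ 0.475 -0.002  0.059] 2.55
```

The contact force of about 4 N matches the lever's friction, so I continue the arc.

```bash
python3 -m handwheel '[[-1.5,-6.6,0,0,0,-0.1,0],[-2.1,-6.4,0,0,0,-0.1,0],[-2.8,-6.2,0,0,0,-0.1,0],[-3.4,-5.9,0,0,0,-0.1,0],[-3.9,-5.5,0,0,0,-0.1,0],[-4.5,-5.1,0,0,0,-0.1,0],[-5,-4.6,0,0,0,-0.1,0],[-5.4,-4.1,0,0,0,-0.1,0],[-5.8,-3.6,0,0,0,-0.1,0],[-4,-2,0,0,0,-0.07,0],[0,0,0,0,0,0,0]]'
python3 - <<'E'
from h import *
for c in ["top","side"]:
  im=manip.capture(c)
  for n in ["lever_mid","push_face"]:
    for d in manip.spot_point(n,c)[:2]:
        P=w(c,d["xyz"]);print(n,round(d["score"],2),P.round(3),np.arctan2(P[1]+.112,P[0]-.637).round(2))
E
```

```text
clock: 6.3
tool_pos: [0.6684, -0.1753, 0.2362]
ee_rot: [-3.137, -0.003, -1.38]
wrist_force: [4.1, 1.1, 1.3]
opening: 0.008
push_face 0.58 [ 0.473 -0.003  0.059] 2.56
lever_mid 0.78 [ 0.652 -0.186  0.06 ] -1.37
push_face 0.87 [ 0.473 -0.008  0.06 ] 2.58
push_face 0.4 [ 0.636 -0.111  0.064] 2.04
```

```bash
python3 -m handwheel '[[-2.5,-0.5,0,0,0,0,0],[-2.5,-0.5,0,0,0,0,0],[0,0,0,0,0,0,0],[0,0,0,0,0,0,0]]'
```

```text
clock: 7.0
tool_pos: [0.666, -0.1755, 0.2361]
ee_rot: [-3.131, -0.004, -1.378]
wrist_force: [15.3, 2.2, -3.0]
opening: 0.007
```

```bash
python3 -m handwheel '[[8,1,0,0,0,0,0],[4,1,20,0,0,0,0],[0,0,40,0,0,0,0],[0,0,30,0,0,0,0],[-24,16,0,0,0,0,0],[-30,21,0,0,0,0,0],[-30,21,0,0,0,0,0],[-30,21,0,0,0,0,0],[-30,21,0,0,0,0,0],[-30,21,0,0,0,0,0],[-30,21,0,0,0,0,0],[-24,20,0,0,0,0,0]]'
python3 -m handwheel '[[0,0,0,0,0,0,0],[0,0,0,0,0,0,0]]'
python3 - <<'E'
from h import *
im=manip.capture("top");cv2.imwrite("pics/t2.png",cv2.resize(im[110:390,190:520,::-1],None,fx=2,fy=2))
for c in ["top","side"]:
  if c=="side": manip.capture(c)
  for n in ["lever_mid","push_face"]:
    for d in manip.spot_point(n,c)[:1]:
        P=w(c,d["xyz"]);print(n,round(d["score"],2),P.round(3),np.arctan2(P[1]+.112,P[0]-.637).round(2))
E
```

```text
clock: 8.2
tool_pos: [0.4429, -0.0105, 0.3239]
ee_rot: [3.137, 0.001, -1.378]
wrist_force: [0.5, -0.0, 0.1]
opening: 0.005
clock: 8.4
tool_pos: [0.4453, -0.0112, 0.3245]
ee_rot: [3.14, 0.0, -1.377]
wrist_force: [-0.3, 0.2, 0.5]
opening: 0.0
lever_mid 0.94 [ 0.658 -0.184  0.057] -1.28
push_face 0.6 [ 0.474 -0.004  0.06 ] 2.56
lever_mid 0.63 [ 0.653 -0.186  0.061] -1.35
push_face 0.58 [ 0.472 -0.005  0.062] 2.56
```

View pics/t2.png

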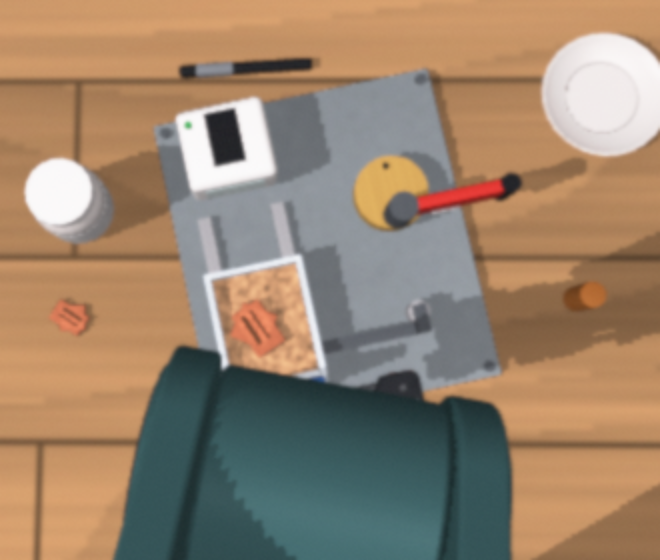

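The lever (crop 403,210 to 512,183) now covers the white mark, and the stage is still back with the sherd in place. I descend behind the blue plate.

```bash
python3 -m handwheel '[[-8,0,-20,0,0,0,0],[0,0,-25,0,0,0,0],[0,0,-25,0,0,0,0],[0,0,-18,0,0,0,0],[0,0,0,0,0,0,0]]'
python3 -m handwheel '[[6,1.2,0,0,0,0,0],[6,1.2,0,0,0,0,0],[6,1.2,0,0,0,0,0],[6,1.2,0,0,0,0,0],[6,1.2,0,0,0,0,0],[6,1.2,0,0,0,0,0],[0,0,0,0,0,0,0]]'
```

```text
clock: 9.2
tool_pos: [0.4374, -0.0116, 0.2347]
ee_rot: [3.137, 0.002, -1.38]
wrist_force: [0.3, -0.6, -0.0]
opening: 0.005
clock: 9.9
tool_pos: [0.4752, -0.004, 0.2368]
ee_rot: [-3.14, -0.0, -1.379]
wrist_force: [-0.5, 0.8, -1.0]
opening: 0.001
```

```bash
python3 -m handwheel '[[6,1.2,0,0,0,0,0],[6,1.2,0,0,0,0,0],[6,1.2,0,0,0,0,0],[6,1.2,0,0,0,0,0]]'
python3 - <<'E'
from h import *
for c in ["top","side"]:
  manip.capture(c)
  for n in ["tray_floor","roller","push_face","lever_mid"]:
    for d in manip.spot_point(n,c)[:1]:
        P=w(c,d["xyz"]);print(n,round(d["score"],2),P.round(3))
E
```

```text
clock: 10.3
tool_pos: [0.4982, 0.0009, 0.2364]
ee_rot: [3.141, 0.001, -1.379]
wrist_force: [-2.8, 1.1, 1.0]
opening: 0.004
tray_floor 0.64 [0.576 0.022 0.031]
roller 0.65 [ 0.583 -0.123  0.028]
tray_floor 0.65 [0.574 0.018 0.03 ]
roller 0.8 [ 0.59  -0.123  0.022]
push_face 0.87 [0.512 0.003 0.059]
lever_mid 0.83 [ 0.652 -0.186  0.061]
```

The stage has moved about 40 mm and the lever still sits at its stop. I push on gently until the end stop.

```bash
python3 -m handwheel '[[5,1,0,0,0,0,0],[5,1,0,0,0,0,0],[4,0.8,0,0,0,0,0],[4,0.8,0,0,0,0,0],[0,0,0,0,0,0,0]]'
python3 -m handwheel '[[3,0.6,0,0,0,0,0],[3,0.6,0,0,0,0,0],[0,0,0,0,0,0,0]]'
```

```text
clock: 11.3
tool_pos: [0.5169, 0.0043, 0.2366]
ee_rot: [-3.14, -0.0, -1.379]
wrist_force: [-1.4, -0.3, 0.1]
opening: 0.005
clock: 11.6
tool_pos: [0.5225, 0.0054, 0.2366]
ee_rot: [-3.141, -0.0, -1.379]
wrist_force: [-1.3, -0.2, -0.5]
opening: 0.005
```

```bash
python3 -m handwheel '[[2,0.4,0,0,0,0,0],[2,0.4,0,0,0,0,0],[0,0,0,0,0,0,0]]'
python3 -m handwheel '[[2,0.4,0,0,0,0,0],[2,0.4,0,0,0,0,0],[0,0,0,0,0,0,0]]'
```

```text
clock: 11.9
tool_pos: [0.5252, 0.006, 0.2365]
ee_rot: [3.139, 0.0, -1.379]
wrist_force: [-4.7, -1.9, 3.9]
opening: 0.005
clock: 12.2
tool_pos: [0.5263, 0.0065, 0.2361]
ee_rot: [3.131, 0.001, -1.378]
wrist_force: [-13.0, -5.3, 11.9]
opening: 0.005
```

Force is up to 14 N, so the stage is against a stop. I hold, back off, rise and look.

```bash
python3 -m handwheel '[[0,0,0,0,0,0,0],[0,0,0,0,0,0,0],[-6,-1.2,0,0,0,0,0],[-10,-2,0,0,0,0,0],[-15,-3,0,0,0,0,0],[-15,-3,30,0,0,0,0],[0,0,40,0,0,0,0],[0,0,40,0,0,0,0],[0,0,40,0,0,0,0],[0,0,0,0,0,0,0]]'
python3 - <<'E'
from h import *
f=np.array([.982,.189])
for c in ["top","side","wrist"]:
  im=manip.capture(c)
  if c!="side": cv2.imwrite(f"pics/{c}3.png",im[110:390,190:520,::-1].repeat(2,0).repeat(2,1) if c=="top" else im[...,::-1])
  for n in ["tray_floor","roller","push_face","lever_mid","sherd_mid","cam_axis"]:
    for d in manip.spot_point(n,c)[:1]:
        P=w(c,d["xyz"]);print(c,n,round(d["score"],2),P.round(3),"fix x",((P[:2]-[.620,-.041])@f).round(3))
E
```

```text
clock: 13.2
tool_pos: [0.4861, -0.0025, 0.392]
ee_rot: [-3.13, -0.004, -1.379]
wrist_force: [1.3, 0.6, 0.0]
opening: 0.005
top tray_floor 0.66 [0.601 0.026 0.029] fix x -0.006
top roller 0.88 [ 0.613 -0.116  0.028] fix x -0.021
top lever_mid 0.97 [ 0.655 -0.184  0.058] fix x 0.008
top sherd_mid 0.59 [0.596 0.034 0.036] fix x -0.01
top cam_axis 0.58 [ 0.637 -0.107  0.064] fix x 0.005
side tray_floor 0.97 [0.601 0.023 0.031] fix x -0.007
side roller 0.63 [ 0.614 -0.117  0.022] fix x -0.021
side push_face 0.6 [0.535 0.008 0.061] fix x -0.074
side lever_mid 0.83 [ 0.652 -0.185  0.061] fix x 0.005
side sherd_mid 0.89 [0.601 0.025 0.036] fix x -0.006
side cam_axis 0.6 [ 0.636 -0.113  0.062] fix x 0.002
wrist tray_floor 0.55 [0.601 0.021 0.031] fix x -0.006
wrist roller 0.55 [ 0.611 -0.124  0.027] fix x -0.025
wrist push_face 0.6 [0.538 0.011 0.061] fix x -0.071
wrist lever_mid 0.58 [ 0.653 -0.182  0.065] fix x 0.006
wrist sherd_mid 0.82 [0.601 0.031 0.041] fix x -0.005
wrist cam_axis 0.66 [ 0.637 -0.117  0.062] fix x 0.002
```

View pics/wrist3.png

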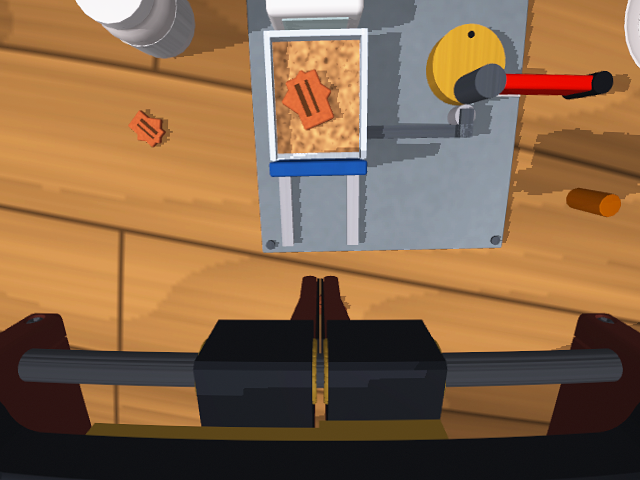

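View pics/top3.png

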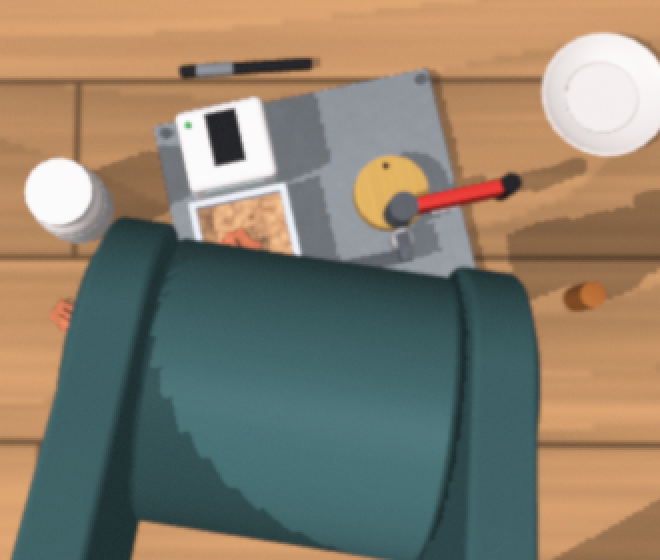

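The pictures show the tray against the scanner with a small gap, the lever over the mark, the sherd in the tray and the robot clear. The bystander objects haven't moved. A stiff force rise at the end of travel (5 to 13 N over 1 mm) points to the home stop, so I hand in.

```bash
python3 -c "
from plant import manip
print(manip.finish_job())"
```

```text
the job is handed in; nothing more can be done
None
```

I turned the cam to its low point, pushed the stage forward to its stop, and handed the job in; no verdict was reported.

- **Cam:** I pushed the lever clockwise with closed fingers until it met its stop at about 15 N. The cameras then put it between -1.28 and -1.37 rad in the world, against about -1.38 for the low point. That is within the 0.3 rad allowed, and the lever lies over the white mark.
- **Stage:** I pushed it by the blue plate until the force rose stiffly, from 5 to 13 N over 1 mm, then let go and lifted clear. The measured travel was about 66 mm from a start of unknown offset (0 to 12 mm). "Fully home" therefore rests on that force rise; I did not measure the 6 mm gap to the scanner directly.
- **Sherd and other objects:** The sherd lies within about 1 cm of the tray centre. The jar, vial, saucer and marker look unmoved in the pictures, but I did not measure their positions again.
- **Disagreements:** The lever angles spread by about 0.1 rad between cameras, and the roller positions by about 8 mm, mostly sideways. The networks also missed the lever or the push plate in some views.

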